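# Seat a specimen carrier on the microscope stage's hidden pin

### The arm

A 6-joint arm with a two-finger parallel gripper is mounted at the origin on the work surface. World frame = base frame: x ahead of the robot, y to its left, z up, the work surface at z = 0. Lengths are in m, angles in rad, forces in N, time in s.
With the tool pointing down it reaches from about 0.3 to 0.875 m from the base axis. Payload 6.4 kg.
Tool frame: the origin (TCP) lies midway between the tips of the shut fingers; the grasp point (between the pads) lies 19 mm behind it; z points along the fingers, y is the line along which they close (so a half turn about z gives the same grasp; the last joint's range is limited). The gripper opens to 85 mm and grips with 20 to 120 N. Pads are 22 mm wide; open, the fingers measure 114 mm over their backs; the gripper's body (76 mm by 85 mm) begins 54 mm behind the grasp point. The pads swing forward as they close: fully open they stand 13 mm farther back than shut.
Start: joints at [1.032, 0.181, 1.607, -0, 1.354, -0.206], TCP at [0.188, 0.543, 0.21] pointing down, gripper open.
Joint ranges: [-2.99, 2.99], [-0.89, 2.07], [0.3, 2.58], [-1.14, 4.28], [0, 2.63], [-3.12, 3.12]. Speed limits (rad/s): [2.57, 2.57, 3.01, 3.14, 3.14, 3.14].

### API

Orientations are given as a unit quaternion [w, x, y, z].
In Python, from bench import status, camera, ctrl gives the robot as it stands. The module is installed in compiled form; this text tells all that it offers.
- The arm moves only by the shell command python3 -m handwheel 'ROWS'. ROWS is JSON, a list that holds one entry, the list of rows, each a list of 7 numbers: the opening, from -1 (shut) to 1 (fully open), then the shift along the tool's x, y, z in cm, then the turn, a rotation vector about the tool's x, y, z in degrees. A call has 1 to 10 rows; each row is the pose to reach, as a shift and turn from the pose commanded when the call began, along the tool's axes at that moment; what a row does not reach only later rows make up. A row lasts 1/8 s, in which the tool goes at most 62.5 mm and 10.7 degrees, less where a joint would pass 70% of its speed; a pose out of reach is approached as far as the arm can. A call with a gripper value outside its range is refused whole. The fingers move at their own pace and stop on an object; the grip force is fixed at half the most. Time passes only in rows, so rows that repeat a pose let the fingers close. It gives the time, the measured TCP pose, the force, the opening and the grip force at its end, in the units of the state.
- status.get_obs(): the state, without advancing time (a new reading comes with each control period).
- camera(name): name is "side" or "top" or "wrist"; returns a dict with "frame" (384x512x3 uint8, blue, green, red), "depth" (384x512 float32, m along the optical axis (not along the pixel's ray), 0 where there is no reading), "fx", "fy", "cx", "cy" (pixels), "dist" ([k1, k2, p1, p2, k3] as OpenCV has them; the pictures are not rectified), "extrinsics" (4x4, takes a point from camera to world coordinates); the wrist camera has in their place "hand_eye" (4x4, takes a point from camera to tool coordinates, whose origin is the TCP and whose axes are the flange's). Camera axes: x right, y down, z forward; pixel columns grow to the right and rows downward; lengths in m; the calibration is good to about 2 mm. A picture is of the moment at which its call begins: read the wrist's pose just before it.
- ctrl.hand_in(): hands the job in; it is judged then, once.
The state is a dict: "time_s": time; "q": joint angles; "dq": joint speeds; "joint_efforts": joint torques, N m; "eef_pos": TCP position; "eef_rot": TCP orientation; "wrist_force": force on the tool from outside, world axes, zero at the start; "torque": the same for the moment, N m; "opening": opening from 0.0 (shut) to 1.0 (fully open); "grasp_force": force on a finger pad.
Only numpy, scipy, OpenCV 4.12 (cv2) and the standard library are available. Lean on these libraries where they do the work, as an engineer would, in place of code of your own. Each camera call takes 0.05 s, during which the arm holds its last target. There are 200 camera calls.

### The job

Take the specimen carrier with the brass grip up off the orange pad and set it square on the microscope stage: feel for the stage's locating pin, which the carrier hides as soon as it is over it, until the carrier drops on, then press it fully home against the springs of the blue platen. Finish while still holding it pressed down there: do not let go, or the springs lift it again. Be gentle, never load the stage with more than 40 N, and leave the vial, the loupe and the screwdriver where they are.

Things in the scene. Friction and masses are not known exactly. Their poses are not given: they have to be found in the camera images.
- carrier: Specimen carrier, loose, 200-325 g: plate 90 (own x) x 64 (y) x 18 mm, black with aluminium top; on its middle an upright brass grip 30 (x) x 14 (y) mm, 34 mm high, its top 52 mm above the underside; take it across the 14 mm. Two steel discs with clips, 4 mm high, lie on the plate 31 mm either side of the middle (x). Origin: centre of underside. Lies flat on the pad at first. A half turn makes no difference.
- hole (a point): Mouth of the carrier's blind locating hole, in the underside exactly under the grip (same point as the carrier's origin): round, 14 mm wide, 15 mm deep, small chamfer. It goes over the stage's pin.
- stage: Microscope stage, fixed to the bench: white block on a black foot 150 (own x) x 110 (y) mm, 36 mm high, two control knobs low on its +x end. Origin: centre of its underside, on the bench. On it the blue sprung platen, 110 (x) x 80 (y) mm, top 50 mm above the origin when up. Square means the carrier's x axis along the stage's x axis, either way round.
- slot (a point): Middle of the black slot in the platen (stage x = y = 0, 50 mm up). A steel locating pin, 10 mm thick, 4 mm cone at its tip (flat 5 mm wide), stands in the slot on the stage's y = 0 line, locked anywhere from x = -12 to +12 mm: it differs each time and is not reported. Its tip is 58 mm above the stage's origin. Carrier underside above that origin: on the tip 58, dropped on 50, fully home 45 mm.
- platen (a joint): Blue sprung platen of the stage, m: 0 up, 0.005 pressed fully down to its stop. The spring pushes up with about 5 N when up and 13 N when fully down; the carrier's weight (2 to 3 N) alone does not press it down. About 10 N of push on the carrier brings it home, and it rises again when let go.
- pad: Orange parking pad, fixed, 130 (x) x 110 (y) x 5 mm, flat; origin at the centre of its underside. The carrier starts on it.
- vial: Bystander: amber glass vial with white cap, 32 mm wide, 60 mm high, standing; origin at the centre of its base.
- loupe: Bystander: dark steel loupe, 38 mm wide, 34 mm high, standing; origin at the centre of its base.
- driver: Bystander: blue-handled screwdriver 160 mm long lying along its own x, about 30 mm high; origin under its middle.
Mind the look-alikes: they are no part of the job. Leave any purple or turquoise look-alike of the carrier alone.

How it is judged:
On the way, in this order (a step that is already met when the one before it is completed fails the run):
1. the carrier has been lifted clear of the pad (height (world z) of carrier above 0.035 m), for 0.1 s.
2. the carrier has dropped over the pin, square with the stage (x of carrier in the frame of stage between -0.018 and 0.018 m and y of carrier in the frame of stage between -0.006 and 0.006 m and angle between the x axis of carrier and the x axis of stage, either way round below 0.2 rad and angle between carrier's own z axis and vertical below 0.06 rad and z of carrier in the frame of stage below 0.053 m), for 0.1 s.
At the end, for the whole second after the job is handed in: Carrier over the pin (within 6 mm of the stage's centre line, 18 mm of its middle), square within 0.2 rad, level within 0.06 rad, underside under 47.5 mm above the stage's, platen pressed down over 3.5 of its 5 mm, fingers still on the carrier with over 2 N (x of carrier in the frame of stage between -0.018 and 0.018 m and y of carrier in the frame of stage between -0.006 and 0.006 m and angle between the x axis of carrier and the x axis of stage, either way round below 0.2 rad and angle between carrier's own z axis and vertical below 0.06 rad and z of carrier in the frame of stage below 0.0475 m and value of joint platen above 0.0035 m and contact force between the fingers and carrier above 2 N); the arm keeps its last pose, push and grip.
It fails at once if the stage is loaded with more than 40 N (contact force between anything else and stage above 40 N).
It fails at once if the vial is disturbed (moved more than 20 mm) (distance of vial from where it was at the start of the episode above 0.02 m).
It fails at once if the loupe is disturbed (moved more than 20 mm) (distance of loupe from where it was at the start of the episode above 0.02 m).
It fails at once if the screwdriver is disturbed (moved more than 20 mm) (distance of driver from where it was at the start of the episode above 0.02 m).
It also fails if it takes over 51 s, if anything falls off the work surface, if the arm or the gripper's body presses on something with over 40 N, if the wrist force passes 120 N, or if a joint passes its speed limit or range.

## Working session

There is one attempt and no reset: what is moved stays moved. The work goes in short steps, Python scripts to look and compute and a shell command to move; the robot and the scene stay as the last step left them, time stands still between calls to the robot, and variables do not carry over. Pictures are saved under pics/ and viewed, at most 10 in all, crops included, and the job is handed in when it is done.

```bash
mkdir -p pics; cat > h.py <<'E'
import numpy as np, cv2
from scipy.spatial.transform import Rotation as R
from bench import status, camera, ctrl
def pose():
    o=status.get_obs(); T=np.eye(4); q=o["eef_rot"]
    T[:3,:3]=R.from_quat([q[1],q[2],q[3],q[0]]).as_matrix(); T[:3,3]=o["eef_pos"]; return T
def cloud(name,save=None):
    T=pose(); c=camera(name); E=c["extrinsics"] if "extrinsics" in c else T@np.array(c["hand_eye"])
    E=np.array(E)
    if save: cv2.imwrite(save,c["frame"])
    K=np.array([[c["fx"],0,c["cx"]],[0,c["fy"],c["cy"]],[0,0,1]])
    v,u=np.mgrid[:384,:512]; p=np.stack([u,v],-1).reshape(-1,1,2).astype(np.float64)
    n=cv2.undistortPoints(p,K,np.array(c["dist"],float)).reshape(384,512,2)
    d=c["depth"]; P=np.dstack([n*d[...,None],d])@E[:3,:3].T+E[:3,3]
    P[d==0]=np.nan
    return c["frame"],P
E
python3 - <<'E'
from h import *
np.set_printoptions(precision=3,suppress=True)
f,P=cloud("top","pics/top.png"); np.savez("top.npz",f=f,P=P)
o=status.get_obs(); print(o); print(pose())
E
```

```text
{'time_s': 0.05, 'q': array([ 1.032,  0.181,  1.608, -0.   ,  1.354, -0.206]), 'dq': array([-0.   , -0.   , -0.002,  0.   ,  0.   ,  0.001]), 'joint_efforts': array([  0.   , -44.625, -35.258,  -0.   ,   0.004,  -0.   ]), 'eef_pos': array([0.188, 0.543, 0.209]), 'eef_rot': array([-0.   ,  0.166,  0.986, -0.001]), 'wrist_force': array([-0.283, -0.344,  0.405]), 'torque': array([-0.024, -0.008, -0.027]), 'grasp_force': 0.0, 'opening': 1.0015931285106552}
[[-0.945  0.327 -0.001  0.188]
 [ 0.327  0.945 -0.001  0.543]
 [ 0.    -0.002 -1.     0.209]
 [ 0.     0.     0.     1.   ]]
```

View pics/top.png

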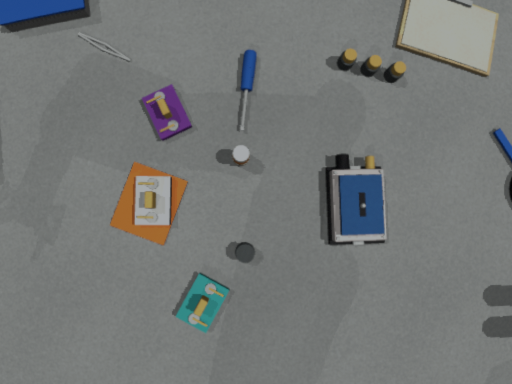

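The top view shows three possible carriers: purple at (166,112), turquoise at (203,303) and aluminium-topped on the orange pad at (152,200). I choose the one on the pad. The stage is at (358,205) with knobs at its upper end, the vial at (241,155), the loupe at (245,252) and the driver at (247,90).

```bash
python3 - <<'E'
from h import *
np.set_printoptions(precision=4,suppress=True)
d=np.load("top.npz"); f,P=d["f"],d["P"]
cr=lambda a,b,c,e:cv2.resize(f[a:b,c:e],None,fx=4,fy=4,interpolation=cv2.INTER_NEAREST)
cv2.imwrite("pics/crop.png",np.hstack([cr(155,255,105,195),cr(155,255,315,400)]))
for n,(u,v) in dict(grip=(150,200),vial=(241,153),loupe=(244,252),driver=(249,70),tq=(200,307),slot=(363,204)).items(): print(n,P[v,u])
hsv=cv2.cvtColor(f,cv2.COLOR_BGR2HSV); v,u=np.mgrid[:384,:512]
def rect(m,zlo,zhi,name):
    m=m&(P[...,2]>zlo)&(P[...,2]<zhi); q=P[m]; r=cv2.minAreaRect((q[:,:2]*1000).astype(np.float32)); print(name,m.sum(),r,np.median(q[:,2])); 
box=lambda a,b,c,e:(v>a)&(v<b)&(u>c)&(u<e)
rect(box(165,235,125,180),.018,.032,"plate")
rect(box(165,235,125,180),.045,.07,"grip")
rect(box(155,255,315,400)&(hsv[...,0]>100)&(hsv[...,0]<125)&(hsv[...,1]>120),.042,.06,"platen")
rect(box(155,255,315,400),.03,.042,"block")
E
```

```text
grip [0.5231 0.1709 0.0578]
vial [0.6101 0.013  0.0614]
loupe [0.4338 0.0033 0.0339]
driver [0.7785 0.0015 0.0255]
tq [0.3379 0.0786 0.0515]
slot [ 0.5243 -0.2084  0.0593]
plate 1526 ((524.9039306640625, 174.9970703125), (89.30558013916016, 64.73762512207031), 1.3207930326461792) 0.022731290924861314
grip 134 ((524.1403198242188, 174.71580505371094), (29.862504959106445, 12.081236839294434), 1.5654155015945435) 0.0561972791776133
platen 2322 ((524.6007690429688, -208.86439514160156), (106.86614227294922, 80.14265441894531), 2.805419683456421) 0.049682965156603254
block 1311 ((536.8019409179688, -208.12271118164062), (159.927978515625, 101.12869262695312), 2.993687629699707) 0.035363077267245635
```

View pics/crop.png

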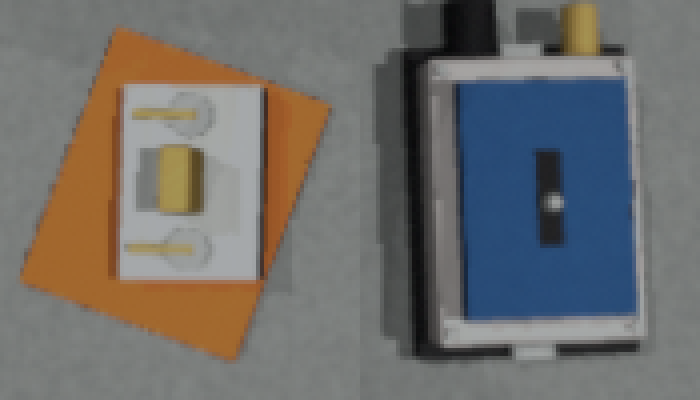

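Confirmed: the one on the orange pad has the aluminium top and brass grip. The pin tip shows at about (363,205). Moving above the grip.

```bash
python3 -m handwheel '[[[1,-5,-2.7,0.7,0,0,-3],[1,-10,-5.4,1.4,0,0,-6],[1,-15,-8.1,2,0,0,-9],[1,-20,-10.9,2.7,0,0,-12],[1,-25,-13.6,3.4,0,0,-15],[1,-30,-16.3,4,0,0,-18],[1,-35,-19,4.7,0,0,-20.5],[1,-40,-21.7,5.4,0,0,-20.5],[1,-43.8,-23.8,6,0,0,-20.5],[1,-43.8,-23.8,6,0,0,-20.5]]]'
cat > plan.py <<'E'
from h import *
# shift (cm, tool axes) and turn (deg) from measured pose to a world target, closing line at yaw a
def plan(x,y,z,a):
    T=pose(); s=T[:3,:3].T@(np.array([x,y,z])-T[:3,3])*100
    G=np.array([[-np.cos(a),-np.sin(a),0],[-np.sin(a),np.cos(a),0],[0,0,-1]]).T if 0 else np.column_stack([[-np.cos(a),-np.sin(a),0],[-np.sin(a),np.cos(a),0],[0,0,-1]])
    return s.round(2), R.from_matrix(T[:3,:3].T@G).as_rotvec(degrees=True).round(1)
E
python3 - <<'E'
from plan import *
np.set_printoptions(precision=4,suppress=True)
f,P=cloud("wrist","pics/w1.png")
q=P[(P[...,2]>.045)&(P[...,2]<.07)&(np.hypot(P[...,0]-.5245,P[...,1]-.1748)<.03)]
print(len(q), cv2.minAreaRect((q[:,:2]*1000).astype(np.float32)) if len(q) else 0)
m=(P[...,2]>.015)&(P[...,2]<.032)&(np.hypot(P[...,0]-.5245,P[...,1]-.1748)<.06)
print(m.sum(), cv2.minAreaRect((P[m][:,:2]*1000).astype(np.float32)))
print(plan(.5245,.1748,.030,np.deg2rad(1.4)))
E
```

```text
time_s: 1.3
eef_pos: [0.5251, 0.1729, 0.1488]
eef_rot: [-0.001, -0.01, 1.0, -0.0]
wrist_force: [-1.2, 0.1, 0.3]
opening: 1.0
grasp_force: 0.0
621 ((522.0045776367188, 174.98257446289062), (29.403751373291016, 13.423457145690918), 0.9910239577293396)
5973 ((522.7125854492188, 175.0267333984375), (90.65253448486328, 64.12679290771484), 0.7369312644004822)
(array([-0.08,  0.05, 11.89]), array([ 0. , -0.1, -0.1]))
```

View pics/w1.png

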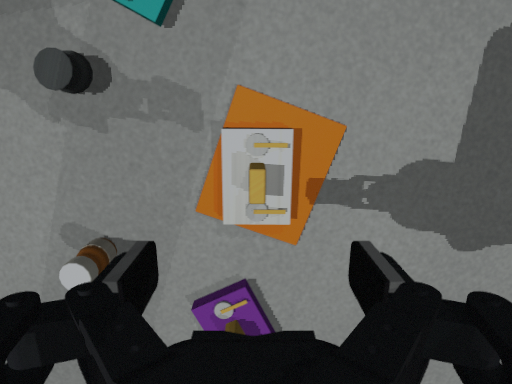

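The wrist view shows the grip at (258,184), between the fingers and free of neighbours. Descend and grasp.

```bash
python3 -m handwheel '[[[1,0.1,0.1,3,0,0,0],[1,0.2,0.2,6,0,0,0],[1,0.2,0.2,9,0,0,0],[1,0.2,0.2,11,0,0,0],[1,0.2,0.2,11.9,0,0,0],[1,0.2,0.2,11.9,0,0,0],[-1,0.2,0.2,11.9,0,0,0],[-1,0.2,0.2,11.9,0,0,0],[-1,0.2,0.2,11.9,0,0,0],[-1,0.2,0.2,11.9,0,0,0]]]'
python3 -m handwheel '[[[-1,0,0,0,0,0,0],[-1,0,0,0,0,0,0],[-1,0,0,-0.5,0,0,0],[-1,0,0,-2,0,0,0],[-1,0,0,-4,0,0,0],[-1,0,0,-6,0,0,0],[-1,0,0,-8,0,0,0],[-1,0,0,-8,0,0,0]]]'
python3 - <<'E'
from h import *
np.set_printoptions(precision=4,suppress=True)
f,P=cloud("wrist","pics/w2.png"); print(pose())
g,Q=cloud("top","pics/top2.png")
# stage / pin from top view
m=(Q[...,2]>.052)&(Q[...,2]<.07)&(abs(Q[...,0]-.5246)<.03)&(abs(Q[...,1]+.2085)<.02)
print("pin pts",Q[m]); 
hsv=cv2.cvtColor(g,cv2.COLOR_BGR2HSV)
b=(abs(Q[...,0]-.5246)<.03)&(abs(Q[...,1]+.2085)<.02)&(hsv[...,2]<60)&(hsv[...,1]<120)
print("slot",b.sum(),np.nanmean(Q[b],0),Q[b].min(0),Q[b].max(0))
E
```

```text
time_s: 2.6
eef_pos: [0.5222, 0.1772, 0.0312]
eef_rot: [0.0, -0.012, 1.0, -0.0]
wrist_force: [0.7, 1.9, -2.7]
opening: 0.144
grasp_force: 32.7
time_s: 3.6
eef_pos: [0.5235, 0.1777, 0.1132]
eef_rot: [0.002, -0.013, 1.0, 0.0]
wrist_force: [0.6, -0.6, -4.1]
opening: 0.131
grasp_force: 58.7
[[-0.9997 -0.0251  0.002   0.5226]
 [-0.0251  0.9997  0.0003  0.1776]
 [-0.002   0.0003 -1.      0.1118]
 [ 0.      0.      0.      1.    ]]
pin pts [[ 0.5465 -0.2143  0.0531]
 [ 0.5424 -0.1954  0.0535]
 [ 0.5432 -0.2278  0.0522]
 [ 0.541  -0.2161  0.0532]
 [ 0.5369 -0.1918  0.053 ]
 [ 0.537  -0.1957  0.0525]
 [ 0.5372 -0.2034  0.052 ]
 [ 0.5353 -0.2013  0.0525]
 [ 0.5355 -0.2109  0.0521]
 [ 0.53   -0.2107  0.0526]
 [ 0.5282 -0.2088  0.0524]
 [ 0.5262 -0.2064  0.0543]
 [ 0.5262 -0.2081  0.0547]
 [ 0.5262 -0.2092  0.0568]
 [ 0.5262 -0.2112  0.0564]
 [ 0.5244 -0.2065  0.0537]
 [ 0.5243 -0.2072  0.0573]
 [ 0.5244 -0.2093  0.0567]
 [ 0.5243 -0.2101  0.0598]
 [ 0.5244 -0.2126  0.0579]
 [ 0.5226 -0.2068  0.053 ]
 [ 0.5226 -0.2076  0.0562]
 [ 0.5225 -0.2084  0.0592]
 [ 0.5226 -0.2107  0.0579]
 [ 0.5226 -0.2122  0.0591]
 [ 0.5229 -0.2164  0.0521]
 [ 0.523  -0.2221  0.0521]
 [ 0.5208 -0.2033  0.0523]
 [ 0.5208 -0.2048  0.0533]
 [ 0.5208 -0.2065  0.0539]
 [ 0.5207 -0.2071  0.0577]
 [ 0.5208 -0.2094  0.0564]
 [ 0.5208 -0.2106  0.0582]
 [ 0.5209 -0.2137  0.0547]
 [ 0.521  -0.2165  0.0521]
 [ 0.5189 -0.2058  0.0558]
 [ 0.5189 -0.2075  0.0563]
 [ 0.519  -0.2096  0.0558]
 [ 0.519  -0.2114  0.056 ]
 [ 0.5117 -0.2051  0.0523]
 [ 0.5102 -0.2239  0.0522]
 [ 0.5061 -0.1903  0.052 ]
 [ 0.5063 -0.2069  0.0526]
 [ 0.5046 -0.2089  0.0523]
 [ 0.5026 -0.1975  0.0528]
 [ 0.5027 -0.2089  0.0522]
 [ 0.4993 -0.222   0.0522]
 [ 0.4972 -0.2033  0.0521]
 [ 0.4952 -0.1902  0.0525]]
slot 96 [ 0.5256 -0.2088  0.0504] [ 0.5046 -0.2142  0.0477] [ 0.5448 -0.2034  0.0543]
```

View pics/w2.png

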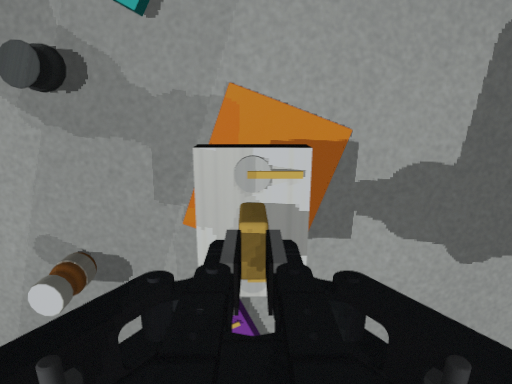

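Grip held at (255,240), carrier level. The top camera puts the pin near (0.5225, -0.209). I'll stop short of the stage so the wrist camera can measure the pin before the carrier hides it.

```bash
python3 -m handwheel '[[[-1,0,0,-2,0,0,0],[-1,-0.5,-3,-4,0,0,0],[-1,-1.5,-8,-4,0,0,-0.5],[-1,-3,-13.5,-4,0,0,-1],[-1,-4.2,-19,-4,0,0,-1.4],[-1,-5.5,-24.5,-4,0,0,-1.4],[-1,-6.6,-30,-4,0,0,-1.4],[-1,-7.7,-35,-4,0,0,-1.4],[-1,-8.5,-38.9,-4,0,0,-1.4],[-1,-8.5,-38.9,-4,0,0,-1.4]]]'
python3 -m handwheel '[[[-1,0,0,0,0,0,0],[-1,0,0,0,0,0,0]]]'
python3 - <<'E'
from h import *
np.set_printoptions(precision=4,suppress=True)
f,P=cloud("wrist","pics/w3.png"); print(pose()); np.savez("w3.npz",f=f,P=P)
m=(P[...,2]>.0535)&(P[...,2]<.064)&(abs(P[...,0]-.5246)<.02)&(abs(P[...,1]+.2085)<.01)
q=P[m]; print("pin",len(q),q.mean(0),np.median(q,0),q.min(0),q.max(0))
hsv=cv2.cvtColor(f,cv2.COLOR_BGR2HSV)
b=(hsv[...,0]>100)&(hsv[...,0]<125)&(hsv[...,1]>120)&(abs(P[...,2]-.05)<.008)&(P[...,1]<-.15)
print(cv2.minAreaRect((P[b][:,:2]*1000).astype(np.float32)))
E
```

```text
time_s: 4.95
eef_pos: [0.6161, -0.2124, 0.1491]
eef_rot: [-0.001, -0.023, 1.0, 0.0]
wrist_force: [-1.0, 0.5, -3.6]
opening: 0.132
grasp_force: 59.0
time_s: 5.2
eef_pos: [0.6163, -0.2079, 0.1502]
eef_rot: [-0.001, -0.025, 1.0, 0.0]
wrist_force: [-0.6, 0.1, -3.3]
opening: 0.136
grasp_force: 59.0
[[-0.9987 -0.0509 -0.0007  0.6165]
 [-0.0509  0.9987  0.0006 -0.2079]
 [ 0.0007  0.0007 -1.      0.1505]
 [ 0.      0.      0.      1.    ]]
pin 124 [ 0.5211 -0.2098  0.0558] [ 0.5211 -0.2098  0.0557] [ 0.5162 -0.2143  0.0535] [ 0.5257 -0.2052  0.0583]
((524.426513671875, -209.26358032226562), (105.89895629882812, 79.69758605957031), 2.8759448528289795)
```

View pics/w3.png

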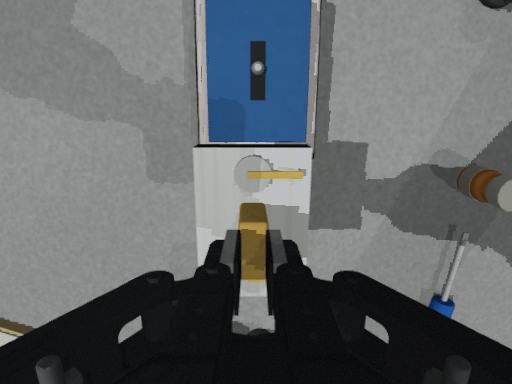

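The wrist view shows the pin at (258,68) in the slot, with the carrier plate in hand (far edge at row 147). I'll get the hole from the plate with the same camera so its bias cancels.

```bash
python3 - <<'E'
from plan import *
np.set_printoptions(precision=4,suppress=True)
d=np.load("w3.npz"); P=d["P"]; f=d["f"]; T=pose()
v,u=np.mgrid[:384,:512]
m=(v>140)&(v<235)&(u>185)&(u<235)|(v>140)&(v<195)&(u>=235)&(u<320)
z=P[...,2]; print("z hist",np.nanmedian(z[160:200,200:225]))
zp=np.nanmedian(z[160:200,200:225]); m&=abs(z-zp)<.004
L=(P[m]-T[:3,3])@T[:3,:3]*1000  # tool mm
Z=[np.median(L[:,2])]; far=L[:,0]; 
e=[np.percentile(L[(abs(L[:,1]-y)<3),0],99.5) for y in(-24,-12,12,24)]
print("far edge",e,"ctr x",np.mean(e)-45,"y edges",L[:,1].min(),L[:,1].max(),"yaw deg",np.degrees(np.polyfit([-24,-12,12,24],e,1)[0]),Z)
print("pin in tool mm",(np.array([.5211,-.2098,.058])-T[:3,3])@T[:3,:3]*1000)
E
```

```text
z hist 0.1417644157264111
far edge [np.float64(44.93501417413687), np.float64(44.875062969632886), np.float64(44.80937073848268), np.float64(44.753279928535314)] ctr x -0.15681804730306936 y edges -32.70621790770869 31.155019378682503 yaw deg -0.20490915103027257 [np.float64(8.833855673144742)]
pin in tool mm [95.2677  2.9006 92.5962]
```

```bash
python3 -m handwheel '[[[-1,2.5,0.1,0,0,0,0],[-1,5,0.2,1,0,0,0],[-1,7.5,0.3,2,0,0,0],[-1,9.5,0.4,3.5,0,0,0],[-1,9.5,0.4,4.5,0,0,0],[-1,9.5,0.4,5.5,0,0,0],[-1,9.5,0.4,6.0,0,0,0],[-1,9.5,0.4,6.0,0,0,0],[-1,9.5,0.4,6.0,0,0,0]]]'
python3 -m handwheel '[[[-1,0,0,0.2,0,0,0],[-1,0,0,0.4,0,0,0],[-1,0,0,0.6,0,0,0],[-1,0,0,0.7,0,0,0],[-1,0,0,0.7,0,0,0]]]'
python3 - <<'E'
from plan import *
T=pose(); print(T.round(4), (T[:3,:3].T@(np.array([.5211,-.2098,.058])-T[:3,3])*1000).round(2))
E
```

```text
time_s: 6.38
eef_pos: [0.5221, -0.2102, 0.0912]
eef_rot: [0.0, -0.025, 1.0, -0.0]
wrist_force: [-0.0, 0.7, -2.3]
opening: 0.132
grasp_force: 59.0
time_s: 7.0
eef_pos: [0.5215, -0.21, 0.0838]
eef_rot: [-0.0, -0.025, 1.0, 0.0]
wrist_force: [0.6, -0.9, -3.5]
opening: 0.133
grasp_force: 59.0
[[-9.988e-01 -4.930e-02 -2.000e-04  5.215e-01]
 [-4.930e-02  9.988e-01  1.000e-04 -2.100e-01]
 [ 2.000e-04  1.000e-04 -1.000e+00  8.380e-02]
 [ 0.000e+00  0.000e+00  0.000e+00  1.000e+00]] [ 0.41  0.25 25.79]
```

At 1 mm below the expected tip height there is no load. Lowering gently.

```bash
python3 -m handwheel '[[[-1,0,0,0.1,0,0,0],[-1,0,0,0.2,0,0,0],[-1,0,0,0.2,0,0,0]]]'
python3 -m handwheel '[[[-1,0,0,0.1,0,0,0],[-1,0,0,0.2,0,0,0],[-1,0,0,0.2,0,0,0]]]'
```

```text
time_s: 7.38
eef_pos: [0.5216, -0.21, 0.0818]
eef_rot: [-0.0, -0.025, 1.0, 0.0]
wrist_force: [-0.8, -0.7, -3.1]
opening: 0.136
grasp_force: 59.0
time_s: 7.75
eef_pos: [0.5215, -0.21, 0.0798]
eef_rot: [-0.0, -0.025, 1.0, 0.0]
wrist_force: [-0.0, 0.4, -3.0]
opening: 0.132
grasp_force: 59.0
```

The underside is about 5 mm past the tip with no load, so the hole is over the pin. Continuing to the platen.

```bash
python3 -m handwheel '[[[-1,0,0,0.1,0,0,0],[-1,0,0,0.2,0,0,0],[-1,0,0,0.3,0,0,0],[-1,0,0,0.3,0,0,0]]]'
python3 -m handwheel '[[[-1,0,0,0.1,0,0,0],[-1,0,0,0.1,0,0,0]]]'
python3 -m handwheel '[[[-1,0,0,0.1,0,0,0],[-1,0,0,0.1,0,0,0]]]'
```

```text
time_s: 8.25
eef_pos: [0.5215, -0.21, 0.0768]
eef_rot: [-0.0, -0.025, 1.0, 0.0]
wrist_force: [-0.2, -0.0, -3.0]
opening: 0.133
grasp_force: 59.0
time_s: 8.5
eef_pos: [0.5217, -0.2103, 0.0762]
eef_rot: [0.0, -0.025, 1.0, -0.0]
wrist_force: [-1.2, -0.3, -0.3]
opening: 0.135
grasp_force: 59.3
time_s: 8.75
eef_pos: [0.5218, -0.2105, 0.0753]
eef_rot: [0.0, -0.025, 1.0, -0.0]
wrist_force: [-2.1, -1.2, 2.7]
opening: 0.131
grasp_force: 59.7
```

```bash
python3 -m handwheel '[[[-1,0,0,0.1,0,0,0],[-1,0,0,0.2,0,0,0],[-1,0,0,0.2,0,0,0]]]'
python3 -m handwheel '[[[-1,0,0,0.1,0,0,0],[-1,0,0,0.2,0,0,0],[-1,0,0,0.2,0,0,0]]]'
python3 -m handwheel '[[[-1,0,0,0.1,0,0,0],[-1,0,0,0.1,0,0,0]]]'
```

```text
time_s: 9.12
eef_pos: [0.5218, -0.2106, 0.0733]
eef_rot: [0.0, -0.025, 1.0, -0.0]
wrist_force: [-3.5, -1.2, 4.8]
opening: 0.13
grasp_force: 60.0
time_s: 9.5
eef_pos: [0.5219, -0.2107, 0.0716]
eef_rot: [0.0, -0.025, 1.0, -0.001]
wrist_force: [-4.4, -2.5, 7.1]
opening: 0.133
grasp_force: 60.3
time_s: 9.75
eef_pos: [0.5219, -0.2107, 0.0709]
eef_rot: [0.0, -0.025, 1.0, -0.001]
wrist_force: [-5.3, -2.4, 9.7]
opening: 0.133
grasp_force: 60.5
```

```bash
python3 -m handwheel '[[[-1,0,0,0.05,0,0,0],[-1,0,0,0.1,0,0,0],[-1,0,0,0.1,0,0,0]]]'
python3 - <<'E'
from h import *
f,P=cloud("side"); cv2.imwrite("pics/side.png",f)
f,P=cloud("wrist"); cv2.imwrite("pics/w4.png",f)
print(pose().round(4)); z=P[...,2]; print(np.nanmedian(z[160:200,200:225]))
E
```

```text
time_s: 10.12
eef_pos: [0.5219, -0.2108, 0.0708]
eef_rot: [0.0, -0.025, 1.0, -0.001]
wrist_force: [-7.4, 0.4, 16.2]
opening: 0.134
grasp_force: 61.3
[[-9.988e-01 -4.960e-02  6.000e-04  5.219e-01]
 [-4.960e-02  9.988e-01 -1.300e-03 -2.108e-01]
 [-5.000e-04 -1.300e-03 -1.000e+00  7.080e-02]
 [ 0.000e+00  0.000e+00  0.000e+00  1.000e+00]]
0.06209988687858657
```

View pics/side.png

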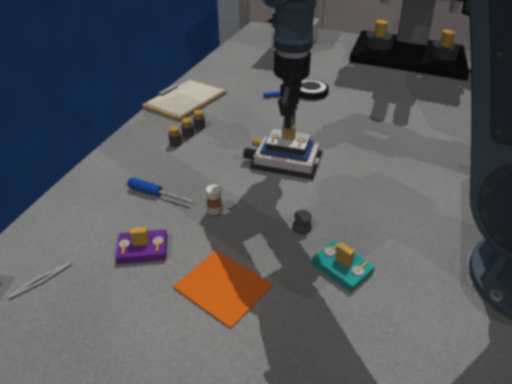

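View pics/w4.png

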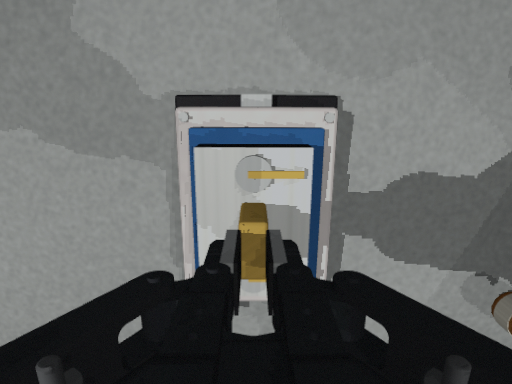

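The side view shows the carrier on the stage at (288,145), with the vial, loupe and driver in place. The wrist view shows it square on the platen, centred near (253,240). The load rose about 6 N in the last step with no travel, and the plate top is at 62 mm (underside near 45 mm), so the platen is on its stop at about 19 N.

```bash
python3 -c "
from bench import ctrl
print(ctrl.hand_in())"
```

```text
the job is handed in; nothing more can be done
None
```

I handed the job in with the carrier over the pin, square on the stage, and held pressed against the platen's stop at about 19 N; the hand-in returned no verdict.

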